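# Make up the crank kit and the pulley kit

### The job

Make up the two kits from the five loose parts lying on the left of the bench. In the tray with the D-shaped post goes the crank kit: turn the crank arm so that the flat of its hub bore matches the flat of the post and slide it down over the post until it lies fully home, and stand the tall narrow sleeve upright in that tray's small pocket. In the other tray goes the pulley kit: the pulley lying flat in the large pocket, and the short wide sleeve and the loose ball bearing lying flat in the two small pockets, one in each; let go of everything.

Things in the scene. Friction and masses are not known exactly. Their poses are not given: they have to be found in the camera images.
- crank_mid (a point): Dark steel crank arm lying flat, 106 mm long, 0.16 kg. Point: midway between its two holes, 8 mm above its underside; x runs along the arm from hub to small end. Hub 44 mm across, 16 high, centre at x -35; bore 29 mm with a flat 7.5 mm from the bore centre on the +x side. Small end 28 mm across, 13 high, at x +35. Bar between: 24 mm wide, 12 high; grip across it at this point.
- tall_sleeve_mid (a point): Tall narrow plain steel sleeve standing upright, outside 28 mm across, 70 mm high, bore 18 mm. Point: its centre, 35 mm above its foot; z up its axis. 0.11 kg.
- pulley_mid (a point): Aluminium V-groove belt pulley lying flat (axis vertical), 52 mm across its two rims, 24 mm high, bore 16 mm. Point: its centre, 12 mm above its underside; z up its axis. The groove between the rims is 40 mm across. 0.12 kg.
- short_sleeve_mid (a point): Short wide plain steel sleeve standing on its end face, axis vertical, outside 38 mm across, 24 mm high, bore 28 mm. Point: its centre, 12 mm above its foot; z up its axis. 0.09 kg.
- bearing_mid (a point): Loose grey steel ball bearing lying flat among the parts on the left, 29 mm across, 10 mm high, 0.03 kg. Point: its centre, 5 mm above its underside; z up. (Other bearings, one at the back right by the white bottle and those in the pink basket, are not part of the job.)
- crank_tray: White kit tray fixed to the table, 148 (x) x 132 (y) mm; origin: centre of its underside, z up. Floor 3 mm, ribs 8 mm above the table. Steel D post: axis x -32, y -35; 24 mm across, flat 5 mm off axis facing +y; 21 mm tall from the floor, top 9 mm tapered. Crank seated: small end to +y, mid at x -32, y 0, 11 mm up, play 2.5 mm. Sleeve pocket 60 x 60 mm at x 40, y 32. Quarter x 40, y -32: closed deck with screws.
- pulley_tray: White kit tray fixed to the table, 148 (x) x 132 (y) mm; origin: centre of its underside, z up. Floor 3 mm, ribs 8 mm above the table. No post. Large pocket for the pulley: 76 x 76 mm, centre x -32, y -24 mm. Two small pockets 60 x 60 mm, centres x 40, y 32 and x 40, y -32. The rest (x -32, y 38) is a closed deck with screws.
Mind the look-alikes: they are no part of the job. What is shaped like the part that bears tall_sleeve_mid but blue is not meant.

How it is judged:
At the end, for the whole second after the job is handed in: Crank seated on the post (12/8 mm, 3 mm in height, 0.4 rad); tall sleeve upright in its pocket (18 mm); pulley (14 mm), short sleeve (13 mm), bearing (18 mm) flat in their pockets, sleeve and bearing either way round; each on the floor within 4 mm, level within 0.15 rad, released, at rest (x of crank_mid in the frame of crank_tray between -0.044 and -0.02 m and y of crank_mid in the frame of crank_tray between -0.008 and 0.008 m and z of crank_mid in the frame of crank_tray between 0.008 and 0.014 m and angle between the z axis of each of crank_mid, tall_sleeve_mid and the z axis of crank_tray, either way round below 0.15 rad and angle between the x axis of crank_mid and the y axis of crank_tray, either way round below 0.4 rad and x of tall_sleeve_mid in the frame of crank_tray between 0.022 and 0.058 m and y of tall_sleeve_mid in the frame of crank_tray between 0.014 and 0.05 m and z of tall_sleeve_mid in the frame of crank_tray between 0.034 and 0.042 m and x of pulley_mid in the frame of pulley_tray between -0.046 and -0.018 m and y of pulley_mid in the frame of pulley_tray between -0.038 and -0.01 m and z of pulley_mid in the frame of pulley_tray between 0.011 and 0.019 m and angle between the z axis of pulley_mid and the z axis of pulley_tray, either way round below 0.15 rad and (((x of short_sleeve_mid in the frame of pulley_tray between 0.027 and 0.053 m and y of short_sleeve_mid in the frame of pulley_tray between 0.019 and 0.045 m and z of short_sleeve_mid in the frame of pulley_tray between 0.011 and 0.019 m and angle between the z axis of short_sleeve_mid and the z axis of pulley_tray, either way round below 0.15 rad) and (x of bearing_mid in the frame of pulley_tray between 0.022 and 0.058 m and y of bearing_mid in the frame of pulley_tray between -0.05 and -0.014 m and z of bearing_mid in the frame of pulley_tray between 0.005 and 0.011 m and angle between the z axis of bearing_mid and the z axis of pulley_tray, either way round below 0.15 rad)) or ((x of short_sleeve_mid in the frame of pulley_tray between 0.027 and 0.053 m and y of short_sleeve_mid in the frame of pulley_tray between -0.045 and -0.019 m and z of short_sleeve_mid in the frame of pulley_tray between 0.011 and 0.019 m and angle between the z axis of short_sleeve_mid and the z axis of pulley_tray, either way round below 0.15 rad) and (x of bearing_mid in the frame of pulley_tray between 0.022 and 0.058 m and y of bearing_mid in the frame of pulley_tray between 0.014 and 0.05 m and z of bearing_mid in the frame of pulley_tray between 0.005 and 0.011 m and angle between the z axis of bearing_mid and the z axis of pulley_tray, either way round below 0.15 rad))) and linear speed of each of crank, tall_sleeve, pulley, short_sleeve, bearing below 0.02 m/s); the robot touches nothing.
It also fails if it takes over 112 s, if anything falls off the work surface, if the arm or the gripper's body presses on something with over 40 N, if the wrist force passes 120 N, or if a joint passes its speed limit or range.

### The arm

A 6-joint arm with a two-finger parallel gripper is mounted at the origin on a cart in front of the work surface, level with it; the furniture and walls round the work are solid. World frame = base frame: x ahead of the robot, y to its left, z up, the work surface at z = 0. Lengths are in m, angles in rad, forces in N, time in s.
With the tool pointing down it reaches from about 0.3 to 0.95 m from the base axis. Payload 3.1 kg.
Tool frame: the origin (TCP) lies at the very end of the fingers, on their centre line; the grasp point (between the pads) lies 19 mm behind it; y points along the fingers, z is the direction in which the jaws open and shut, and the axes are right-handed (so a half turn about y gives the same grasp; the last joint's range is limited). The gripper opens to 85 mm and grips with 20 to 120 N. Pads are 22 mm wide; open, the fingers measure 114 mm over their backs; the gripper's body (76 mm by 85 mm) begins 54 mm behind the grasp point. The pads swing forward as they close: fully open they stand 13 mm farther back than shut.
Start: joints at [1.249, 0.308, 1.634, -0, 1.2, -0.07], TCP at [0.156, 0.605, 0.231] pointing down, gripper open.
Joint ranges: [-3.06, 3.06], [-0.79, 1.96], [0.05, 2.63], [-1.19, 4.34], [0.05, 2.64], [-2.94, 2.94]. Speed limits (rad/s): [2.79, 2.79, 3.14, 3.14, 3.14, 3.14].

### API

Orientations are given as a unit quaternion [x, y, z, w].
In Python, from bench import env, optics gives the robot as it stands. The module is installed in compiled form; this text tells all that it offers.
- The arm moves only by the tool play_rows, never from a script. Its argument "rows" is a list of rows, each a list of 7 numbers: the turn, a rotation vector about the tool's x, y, z in rad, then the shift along the tool's x, y, z in m, then the closure, from -1 (fully open) to 1 (shut). In form: [[rx, ry, rz, tx, ty, tz, fingers], ...]. A call has 1 to 20 rows; each row is the pose to reach, as a shift and turn from the pose commanded when the call began, along the tool's axes at that moment; what a row does not reach only later rows make up. A row lasts 1/12 s, in which the tool goes at most 41.7 mm and 7.16 degrees, less where a joint would pass 70% of its speed; a pose out of reach is approached as far as the arm can. A call with a gripper value outside its range is refused whole. The fingers move at their own pace and stop on an object; "force" is the grip in N (left out, the last holds). Time passes only in rows, so rows that repeat a pose let the fingers close. It gives the time, the measured TCP pose, the force and the opening at its end, in the units of the state.
- env.state(): the state, without advancing time (a new reading comes with each control period).
- optics.get_image(name): name is "scene" or "top" or "wrist"; returns a dict with "image" (420x560x3 uint8, red, green, blue), "depth" (420x560 float32, m along the optical axis (not along the pixel's ray), 0 where there is no reading), "fx", "fy", "cx", "cy" (pixels), "origin" and "attitude" of the camera in the world; the wrist camera has in their place "mount" (4x4, takes a point from camera to tool coordinates, whose origin is the TCP and whose axes are the tool frame's). Camera axes: x right, y down, z forward; pixel columns grow to the right and rows downward; lengths in m; the calibration is good to about 2 mm. A picture is of the moment at which its call begins: read the wrist's pose just before it.
- env.job_done(): hands the job in, once; it reports no verdict.
The state is a dict: "t": time; "joints": joint angles; "joint_velocities": joint speeds; "effort": joint torques, N m; "tool_pos": TCP position; "tcp_rot": TCP orientation; "ft_force": force on the tool from outside, world axes, zero at the start; "torque": the same for the moment, N m; "grip_width": finger opening in m.
Only numpy, scipy, OpenCV 4.12 (cv2) and the standard library are available. Lean on these libraries where they do the work, as an engineer would, in place of code of your own. Each camera call takes 0.05 s, during which the arm holds its last target. There are 200 camera calls.

## Working session

There is one attempt and no reset: what is moved stays moved. The work goes in short steps, Python scripts to look and compute and a tool call to move; the robot and the scene stay as the last step left them, time stands still between calls to the robot, and variables do not carry over. Pictures are saved under pics/ and viewed, about 12 in all and at most 16, crops included, and the job is handed in when it is done.

Besides the shell and the picture viewer there is one more tool, called after "Request:" as name(argument=value, ...), one argument or row to a line, values as JSON. play_rows: Moves the arm, as the interface text tells. Its arguments: {"type":"object","properties":{"rows":{"type":"array"},"force":{"type":"number"}},"required":["rows"]}

```bash
mkdir -p pics && ls && cat > h.py <<'E'
import numpy as np, cv2
from bench import env, optics
from scipy.spatial.transform import Rotation as R
def att(a):
    a=np.array(a,float)
    return a if a.shape==(3,3) else R.from_quat(a).as_matrix()
def grab(n):
    s=env.state(); g=optics.get_image(n)
    if 'mount' in g:
        M=np.array(g['mount']); T=np.eye(4); T[:3,:3]=R.from_quat(s['tcp_rot']).as_matrix(); T[:3,3]=s['tool_pos']; T=T@M
    else:
        T=np.eye(4); T[:3,:3]=att(g['attitude']); T[:3,3]=g['origin']
    g['T']=T; return g
def cloud(g):
    d=g['depth']; v,u=np.mgrid[:d.shape[0],:d.shape[1]]
    p=np.stack([(u-g['cx'])/g['fx']*d,(v-g['cy'])/g['fy']*d,d],-1)
    w=p@g['T'][:3,:3].T+g['T'][:3,3]; w[d<=0]=np.nan; return w
def ray(g,u,v,z):
    r=g['T'][:3,:3]@np.array([(u-g['cx'])/g['fx'],(v-g['cy'])/g['fy'],1]); o=g['T'][:3,3]
    return o+r*(z-o[2])/r[2]
def save(g,name,box=None,k=1):
    im=g['image'][...,::-1]
    if box: im=im[box[1]:box[3],box[0]:box[2]]
    cv2.imwrite('pics/'+name,cv2.resize(im,None,fx=k,fy=k,interpolation=cv2.INTER_CUBIC))
E
python3 - <<'E'
from h import *
print(env.state())
for n in('top','scene','wrist'):
    g=grab(n); save(g,n+'0.png'); print(n,g['fx'],g['cx'],g['cy'],g['T'].round(4).tolist()); np.savez(''+n+'0.npz',**{k:g[k] for k in('image','depth','fx','fy','cx','cy','T')})
E
```

```text
pics
{'t': 0.0, 'joints': array([ 1.24931240e+00,  3.08988483e-01,  1.63520462e+00, -5.28603545e-06,
        1.19967978e+00, -6.96800486e-02]), 'joint_velocities': array([-0.00087878, -0.0006676 , -0.00011288, -0.00093682, -0.00206742,
       -0.00092162]), 'effort': array([-7.96970889e-04, -4.15247655e+01, -2.76663476e+01,  1.91602639e-04,
        9.89590277e-03,  1.55957061e-07]), 'tool_pos': array([0.15547478, 0.60450345, 0.23004875]), 'tcp_rot': array([ 0.70230068, -0.08894534,  0.08863541, -0.70071838]), 'ft_force': array([ 0.28820276,  0.33129477, -0.05810915]), 'torque': array([ 0.01550096,  0.0149259 , -0.00859034]), 'grip_width': 0.08541994881721807}
top 389.92634552816037 274.93717255882154 215.6818819161247 [[0.0158, -0.9866, 0.1623, 0.3979], [-0.9999, -0.0159, 0.0011, 0.0204], [0.0015, -0.1623, -0.9867, 0.923], [0.0, 0.0, 0.0, 1.0]]
scene 538.0571171612673 271.2702076969291 220.21560962731104 [[-0.8464, -0.2706, 0.4587, -0.1349], [-0.5324, 0.4136, -0.7386, 1.0991], [0.0101, -0.8693, -0.4941, 0.7874], [0.0, 0.0, 0.0, 1.0]]
wrist 328.8528717680186 274.85350668012836 204.9242415532955 [[0.2501, 0.9285, 0.2745, 0.0847], [0.9682, -0.2393, -0.0728, 0.6238], [-0.0019, 0.284, -0.9588, 0.3739], [0.0, 0.0, 0.0, 1.0]]
```

View pics/top0.png

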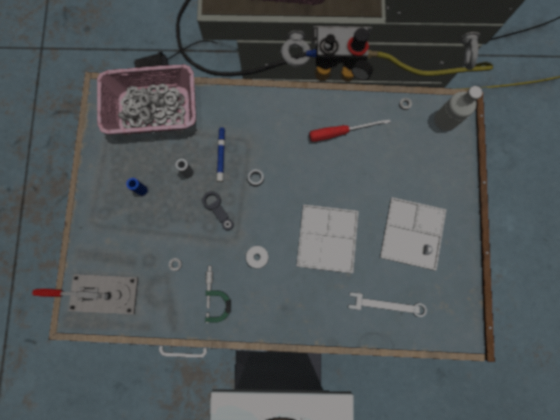

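View pics/scene0.png

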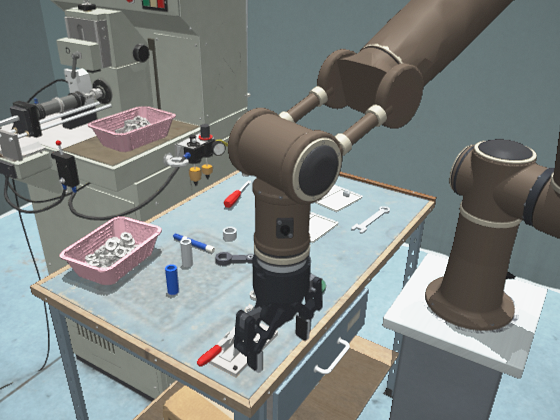

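Top view shows pulley at (257,257), short sleeve at (256,177), crank at (217,210), bearing at (174,264). Candidates for the tall sleeve are grey (182,166) and blue (136,186); grey fits, since blue is ruled out. The trays are at (328,238), with no post, and (414,234), with the post at (427,250). I'll measure coarsely and enlarge.

```bash
python3 - <<'E'
from h import *
g=dict(np.load('top0.npz')); g={k:(v if v.ndim else float(v)) for k,v in g.items()}
c=cloud(g); save(g,'cropL.png',(120,120,280,300),4/1.3); save(g,'cropT.png',(290,190,460,280),4)
for n,u,v,r in [('pulley',257,257,13),('short',256,177,10),('tall',182,166,14),('blue',136,186,14),('bearing',174,264,8),('crank',217,210,24)]:
    b=c[v-r:v+r+1,u-r:u+r+1].reshape(-1,3); b=b[~np.isnan(b[:,0])]; h=b[b[:,2]>0.005]
    if len(h)==0: print(n,'none',b[:,2].max());continue
    t=h[h[:,2]>h[:,2].max()-0.006]
    print(n,len(h),'top z',np.percentile(h[:,2],95).round(4),'bench',np.median(b[:,2]).round(4),'ctr',t.mean(0).round(4),((t.max(0)+t.min(0))/2).round(4),np.ptp(t,axis=0).round(3))
for u,v in [(328,238),(414,234),(427,250),(220,250)]: print(u,v,c[v,u].round(4))
E
```

```text
pulley 363 top z 0.0263 bench 0.004 ctr [0.4499 0.062  0.0239] [0.4503 0.0623 0.0249] [0.048 0.048 0.006]
short 135 top z 0.0255 bench 0.0005 ctr [0.6402 0.0708 0.0242] [0.6404 0.0703 0.0257] [0.035 0.033 0.006]
tall 219 top z 0.0713 bench 0.0003 ctr [0.6527 0.2374 0.0698] [0.6532 0.2373 0.0709] [0.024 0.025 0.006]
blue 241 top z 0.0704 bench 0.0005 ctr [0.6064 0.345  0.0693] [0.6067 0.3445 0.0698] [0.026 0.027 0.006]
bearing 88 top z 0.0111 bench 0.0006 ctr [0.4311 0.2538 0.0091] [0.4306 0.2543 0.01  ] [0.028 0.029 0.006]
crank 452 top z 0.0173 bench 0.0 ctr [0.5765 0.1694 0.0162] [0.5626 0.161  0.0174] [0.084 0.069 0.006]
328 238 [ 0.4981 -0.1057 -0.0006]
414 234 [ 0.5104 -0.309   0.0041]
427 250 [ 0.4713 -0.3301  0.0244]
220 250 [4.654e-01 1.499e-01 1.000e-04]
```

View pics/cropL.png

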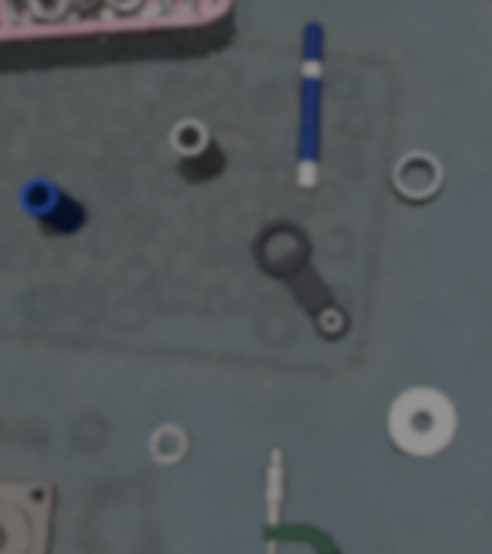

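View pics/cropT.png

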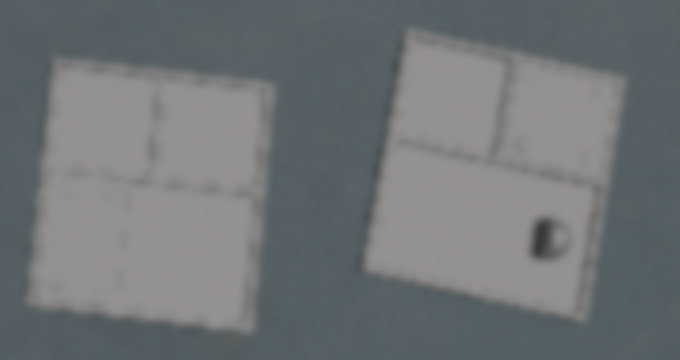

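The crops confirm the grey upright sleeve at full-view (182,166), as against the blue one at (133,184), and the crank with hub at (212,201) and small end at (227,224). The pulley is the white disc at (257,257) and the bearing is the thin ring at (174,264). In the tray crop, the D post is in the right tray with its flat facing left (+y). Next is a wrist survey.

```bash
cat >> h.py <<'E'
def go(xyz,yaw=None):
    """yaw: world heading of jaw axis (tool z). prints tool-frame row"""
    s=env.state(); A=R.from_quat(s['tcp_rot']); p=np.array(s['tool_pos'])
    zc=A.as_matrix()[:,2]; y0=np.arctan2(zc[1],zc[0])
    if yaw is None: yaw=y0
    d=(yaw-y0+np.pi/2)%np.pi-np.pi/2; yaw=y0+d
    z=np.array([np.cos(yaw),np.sin(yaw),0]); y=np.array([0,0,-1.]); B=R.from_matrix(np.stack([np.cross(y,z),y,z],1))
    print('row',(A.inv()*B).as_rotvec().round(4),A.inv().apply(np.array(xyz)-p).round(4),'dist',np.linalg.norm(np.array(xyz)-p).round(3),'deg',np.degrees(d).round(1),'j6',s['joints'][5].round(2))
E
python3 - <<'E'
from h import *
s=env.state(); print(R.from_quat(s['tcp_rot']).as_matrix().round(3))
go([0.50,0.15,0.28],np.pi/2); go([0.50,0.15,0.28],0)
E
```

```text
[[ 0.968 -0.001  0.249]
 [-0.249 -0.002  0.968]
 [-0.    -1.    -0.002]]
row [ 0.0018 -0.2518 -0.0004] [ 0.4469 -0.0491 -0.3546] dist 0.573 deg 14.4 j6 -0.07
row [1.600e-03 1.319e+00 1.100e-03] [ 0.4469 -0.0491 -0.3546] dist 0.573 deg -75.6 j6 -0.07
```

Request:
play_rows(
  rows=[
    [0.002,-0.252,0,0.447,-0.049,-0.355,-1],
    [0.002,-0.252,0,0.447,-0.049,-0.355,-1],
    [0.002,-0.252,0,0.447,-0.049,-0.355,-1],
    [0.002,-0.252,0,0.447,-0.049,-0.355,-1],
    [0.002,-0.252,0,0.447,-0.049,-0.355,-1],
    [0.002,-0.252,0,0.447,-0.049,-0.355,-1],
    [0.002,-0.252,0,0.447,-0.049,-0.355,-1],
    [0.002,-0.252,0,0.447,-0.049,-0.355,-1],
    [0.002,-0.252,0,0.447,-0.049,-0.355,-1],
    [0.002,-0.252,0,0.447,-0.049,-0.355,-1],
    [0.002,-0.252,0,0.447,-0.049,-0.355,-1],
    [0.002,-0.252,0,0.447,-0.049,-0.355,-1],
    [0.002,-0.252,0,0.447,-0.049,-0.355,-1],
    [0.002,-0.252,0,0.447,-0.049,-0.355,-1],
    [0.002,-0.252,0,0.447,-0.049,-0.355,-1],
    [0.002,-0.252,0,0.447,-0.049,-0.355,-1],
    [0.002,-0.252,0,0.447,-0.049,-0.355,-1],
  ],
)

```text
t: 1.57
tool_pos: [0.4995, 0.1502, 0.2797]
tcp_rot: [-0.706, 0.001, 0.0, 0.708]
ft_force: [-0.3, -0.5, 0.1]
grip_width: 0.0855
```

```bash
python3 - <<'E'
from h import *
s=env.state(); print(s['tool_pos'],s['t'],s['joints'].round(2),R.from_quat(s['tcp_rot']).as_matrix().round(3))
g=grab('wrist'); save(g,'w1.png'); np.savez('w1.npz',**{k:g[k] for k in('image','depth','fx','fy','cx','cy','T')})
E
```

```text
[0.49951199 0.15025    0.27969232] 1.5667 [ 0.21  0.06  1.82  0.    1.26 -1.36] [[ 1.    -0.001  0.001]
 [-0.001  0.002  1.   ]
 [-0.001 -1.     0.002]]
```

View pics/w1.png

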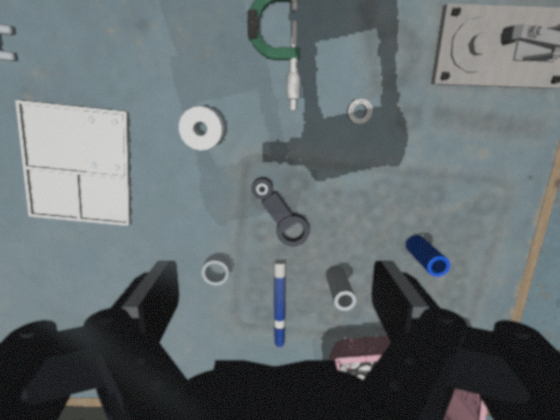

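All five parts are visible from the wrist: pulley (201,128), bearing (360,110), crank small end (262,187) and hub (292,230), short sleeve (215,271), tall grey sleeve (342,298). Next I'll measure them from the wrist depth and compare with the top view.

```bash
cat >> h.py <<'E'
def load(f):
    g=dict(np.load(f)); return {k:(v if v.ndim else float(v)) for k,v in g.items()}
def top_of(c,xy,r,zlo,zhi):
    p=c.reshape(-1,3); m=(np.hypot(p[:,0]-xy[0],p[:,1]-xy[1])<r)&(p[:,2]>zlo)&(p[:,2]<zhi); return p[m]
def circ(p):
    (x,y),r=cv2.minEnclosingCircle(p[:,:2].astype(np.float32)); return np.round([x,y,r,np.median(p[:,2]),len(p)],4)
E
python3 - <<'E'
from h import *
for f in('top0.npz','w1.npz'):
    c=cloud(load(f)); print(f)
    for n,xy,r,a,b in [('pulley',(.45,.062),.032,.02,.03),('short',(.640,.071),.025,.02,.03),('tall',(.653,.237),.022,.064,.076),('bearing',(.431,.254),.02,.006,.015)]:
        print(n,circ(top_of(c,xy,r,a,b)))
    p=top_of(c,(.575,.165),.075,.008,.022); p=p[:, :]
    rc=cv2.minAreaRect(p[:,:2].astype(np.float32)); print('crank',rc)
    h=p[np.hypot(p[:,0]-.6,p[:,1]-.18)<.1]; 
    d,V=np.linalg.eigh(np.cov(p[:,:2].T)); v=V[:,1]; v=v*np.sign(-v[0]); m=p[:,:2].mean(0); t=(p[:,:2]-m)@v; n_=np.array([-v[1],v[0]]); w=(p[:,:2]-m)@n_
    print('axis',v,np.degrees(np.arctan2(v[1],v[0])),'ends',t.min(),t.max(),'mid-lat',(w.min()+w.max())/2)
    H=p[t<t.min()+.046]; S=p[t>t.max()-.03]; print('hub',circ(H),'small',circ(S))
E
```

```text
top0.npz
pulley [4.509e-01 6.300e-02 2.580e-02 2.360e-02 3.520e+02]
short [6.40e-01 7.08e-02 1.88e-02 2.30e-02 9.30e+01]
tall [6.536e-01 2.374e-01 1.420e-02 6.900e-02 7.800e+01]
bearing [4.305e-01 2.543e-01 1.480e-02 8.800e-03 8.000e+01]
crank ((0.577259361743927, 0.16453415155410767), (0.13858430087566376, 0.0603037104010582), 13.789958953857422)
axis [-0.94873745 -0.31606527] -161.5748651025456 ends -0.07937965109297945 0.058748940597283986 mid-lat -0.0011041984007662611
hub [6.197e-01 1.717e-01 3.540e-02 1.540e-02 9.500e+01] small [5.293e-01 1.376e-01 1.760e-02 1.260e-02 1.250e+02]
w1.npz
pulley [4.486e-01 6.300e-02 2.590e-02 2.490e-02 1.382e+03]
short [6.382e-01 7.050e-02 1.900e-02 2.450e-02 3.110e+02]
tall [6.522e-01 2.368e-01 1.420e-02 7.030e-02 2.960e+02]
bearing [4.293e-01 2.540e-01 1.470e-02 1.020e-02 3.300e+02]
crank ((0.5766569375991821, 0.1645994782447815), (0.14183229207992554, 0.06111665442585945), 13.756370544433594)
axis [-0.94592497 -0.32438551] -161.0716496166774 ends -0.08278417504046495 0.05827155593851196 mid-lat 0.000153213518570193
hub [6.199e-01 1.718e-01 3.490e-02 1.630e-02 2.470e+02] small [5.265e-01 1.393e-01 1.870e-02 1.350e-02 4.200e+02]
```

```bash
python3 - <<'E'
from h import *
for f,sp,hp in(('top0.npz',(227.5,224.5),(212.3,201)),('w1.npz',(262,187),(292.5,230))):
    g=load(f);c=cloud(g); S=ray(g,*sp,.013)[:2]; H=ray(g,*hp,.016)[:2]
    for _ in range(4):
        a=circ(top_of(c,H,.026,.0125,.022)); b=circ(top_of(c,S,.0165,.009,.018)); 
        H=a[:2];S=b[:2]
    v=S-H; print(f,a,b,'len',np.hypot(*v),'yaw',np.degrees(np.arctan2(v[1],v[0])),'mid',(H+S)/2)
    # bar midline
    p=top_of(c,(H+S)/2,.018,.008,.02); print(len(p),p[:,:2].mean(0),np.median(p[:,2]))
E
```

```text
top0.npz [5.794e-01 1.725e-01 2.570e-02 1.560e-02 1.800e+02] [5.293e-01 1.359e-01 1.620e-02 1.250e-02 1.230e+02] len 0.062044903094452514 yaw -143.85041753002392 mid [0.55435 0.1542 ]
142 [0.55458    0.15437805] 0.012221986249451477
w1.npz [5.794e-01 1.716e-01 2.570e-02 1.670e-02 6.380e+02] [5.268e-01 1.364e-01 1.630e-02 1.360e-02 4.140e+02] len 0.0632913896197579 yaw -146.20950176265615 mid [0.5531 0.154 ]
462 [0.55278661 0.15456114] 0.013348120799198282
```

```bash
cat >> h.py <<'E'
from scipy.optimize import least_squares
def crankfit(c,mid,yaw,z0=0.0):
    p=c.reshape(-1,3); p=p[(np.hypot(p[:,0]-mid[0],p[:,1]-mid[1])<.062)&(p[:,2]>z0+.008)&(p[:,2]<z0+.022)][:,:2]
    # rasterise template vs points: choose pose maximising points in and template coverage
    def sd(q):
        h=np.hypot(q[:,0]+.035,q[:,1])-.022; s=np.hypot(q[:,0]-.035,q[:,1])-.014
        b=np.maximum(np.abs(q[:,0])-.035,np.abs(q[:,1])-.012); bore=np.hypot(q[:,0]+.035,q[:,1])-.0145
        bore=np.maximum(bore,q[:,0]+.035-.0075)
        return np.maximum(np.minimum(np.minimum(h,s),b),-bore)
    gx,gy=np.meshgrid(np.arange(-.065,.066,.001),np.arange(-.03,.031,.001)); G=np.stack([gx.ravel(),gy.ravel()],1); I=sd(G)<0
    from scipy.spatial import cKDTree
    kt=cKDTree(p)
    def cost(x):
        cs,sn=np.cos(x[2]),np.sin(x[2]); Rm=np.array([[cs,-sn],[sn,cs]])
        q=(p-x[:2])@Rm; e1=np.clip(sd(q),0,.006)
        d,_=kt.query(G[I]@Rm.T+x[:2]); e2=np.clip(d-.0015,0,.006)
        return (e1.mean()+e2.mean())*1e4
    from scipy.optimize import minimize
    return minimize(cost,[*mid,yaw],method='Nelder-Mead',options=dict(initial_simplex=np.array([*mid,yaw])+np.array([[0,0,0],[.005,0,0],[0,.005,0],[0,0,.1]])))
def trayfit(g,c,xy,yaw,zlo=-.004,zhi=.012,r=.14):
    im=g['image'].astype(int); m=(im.min(-1)>110)&(c[...,2]>zlo)&(c[...,2]<zhi)&(np.hypot(c[...,0]-xy[0],c[...,1]-xy[1])<r)
    n,l,st,ce=cv2.connectedComponentsWithStats(m.astype(np.uint8)); k=1+np.argmax(st[1:,4]); q=c[l==k][:,:2]
    return cv2.minAreaRect(q.astype(np.float32)),len(q)
E
python3 - <<'E'
from h import *
for f in('top0.npz','w1.npz'):
    g=load(f);c=cloud(g); r=crankfit(c,(.553,.154),np.radians(-145)); print(f,r.x.round(4),np.degrees(r.x[2]),r.fun)
    print('ptray',trayfit(g,c,(.5,-.10),0), g['image'][238,328] )
    if f[0]=='t': print('ctray',trayfit(g,c,(.51,-.305),0))
go([.5,-.2,.28],np.pi/2)
E
```

```text
top0.npz [ 0.5551  0.1547 -2.5207] -144.42431094650473 0.3189550055099621
ptray (((0.49873629212379456, -0.10438168793916702), (0.1349068284034729, 0.14977139234542847), 83.95558166503906), 3508) [148 145 145]
ctray (((0.514202892780304, -0.3086870610713959), (0.13724090158939362, 0.15127773582935333), 78.07205963134766), 3391)
w1.npz [ 0.5533  0.1545 -2.5169] -144.20904983763842 0.07462126780857574
ptray (((0.5043224096298218, -0.08173336088657379), (0.2421683818101883, 0.279853880405426), 76.6724624633789), 33109) [124 131 131]
row [-0.0023  0.0008 -0.0013] [ 0.0005 -0.0011 -0.3508] dist 0.351 deg -0.0 j6 -1.36
```

Request:
play_rows(
  rows=[
    [0,0,0,0,0,-0.35,-1],
    [0,0,0,0,0,-0.35,-1],
    [0,0,0,0,0,-0.35,-1],
    [0,0,0,0,0,-0.35,-1],
    [0,0,0,0,0,-0.35,-1],
    [0,0,0,0,0,-0.35,-1],
    [0,0,0,0,0,-0.35,-1],
    [0,0,0,0,0,-0.35,-1],
    [0,0,0,0,0,-0.35,-1],
    [0,0,0,0,0,-0.35,-1],
    [0,0,0,0,0,-0.35,-1],
    [0,0,0,0,0,-0.35,-1],
  ],
)

```text
t: 2.62
tool_pos: [0.5002, -0.1979, 0.2792]
tcp_rot: [-0.706, -0.001, 0.001, 0.708]
ft_force: [-0.8, 0.6, -0.6]
grip_width: 0.0853
```

```bash
python3 - <<'E'
from h import *
s=env.state(); print(s['tool_pos'],s['t'],s['joints'].round(2))
g=grab('wrist'); save(g,'w2.png'); np.savez('w2.npz',**{k:g[k] for k in('image','depth','fx','fy','cx','cy','T')})
c=cloud(g)
for xy in((.499,-.104),(.514,-.308)):
    print(trayfit(g,c,xy,0,zlo=.0012,r=.12))
E
```

```text
[ 0.50016211 -0.19787489  0.27920446] 2.6167 [-0.46  0.1   1.79  0.    1.26 -2.03]
(((0.49927961826324463, -0.10032946616411209), (0.13775745034217834, 0.15504983067512512), 84.08494567871094), 12159)
(((0.5201457142829895, -0.30761730670928955), (0.1396498680114746, 0.1663757711648941), 77.62293243408203), 11685)
```

View pics/w2.png

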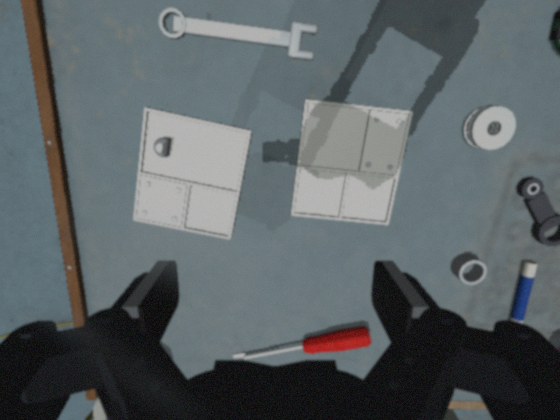

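Wrist view: the crank tray has corners (144,107), (250,129), (230,238), (134,220), with its post at (163,147). The pulley tray has corners (304,100), (411,108), (388,224), (291,215). The orientation is as expected.

```bash
python3 - <<'E'
from h import *
def fit(c,xy,yaw):
    p=c.reshape(-1,3); p=p[(p[:,2]>.0018)&(p[:,2]<.014)&(np.hypot(p[:,0]-xy[0],p[:,1]-xy[1])<.115)][:,:2]
    best=None
    for y in np.radians(np.arange(yaw-3,yaw+3.1,.25)):
        u=np.array([np.cos(y),np.sin(y)]);v=np.array([-u[1],u[0]])
        a=p@u;b=p@v
        # best fixed-size windows
        ca=min(np.arange(-.015,.0151,.0005)+xy@u,key=lambda q:-(np.abs(a-q)<.074).sum()); cb=min(np.arange(-.015,.0151,.0005)+xy@v,key=lambda q:-(np.abs(b-q)<.066).sum())
        n=((np.abs(a-ca)<.074)&(np.abs(b-cb)<.066)).sum()
        if best is None or n>best[0]: best=(n,len(p),(ca*u+cb*v).round(4),np.degrees(y))
    return best
for f,cor in(('w2.npz',None),('top0.npz',None)):
    g=load(f);c=cloud(g)
    for nm,xy,yaw in(('p',np.array([.499,-.102]),-6),('c',np.array([.514,-.308]),-12)):
        print(f,nm,fit(c,xy,yaw))
    po=top_of(c,(.472,-.331),.03,.018,.03); print('post',circ(po),po.mean(0))
g=load('w2.npz')
# depth-free corner rays z=.008: order image TL,TR,BR,BL
for cs in(((304,100),(411,108),(388,224),(291,215)),((144,107),(250,129),(230,238),(134,220))):
    P=np.array([ray(g,*q,.006)[:2] for q in cs]); ux=P[3]-P[0]+P[2]-P[1]
    print(P.mean(0).round(4),np.degrees(np.arctan2(ux[1],ux[0])),[np.linalg.norm(P[i]-P[i-1]).round(4) for i in range(4)])
E
```

```text
w2.npz p (np.int64(12030), 14023, array([ 0.4964, -0.1027]), np.float64(-6.000000000000001))
w2.npz c (np.int64(11498), 12983, array([ 0.5115, -0.3054]), np.float64(-12.25))
post [ 4.729e-01 -3.333e-01  1.120e-02  2.280e-02  2.030e+02] [ 0.47185734 -0.33417986  0.02267034]
top0.npz p (np.int64(2744), 3082, array([ 0.498 , -0.1019]), np.float64(-5.75))
top0.npz c (np.int64(2757), 3059, array([ 0.5132, -0.3048]), np.float64(-12.000000000000002))
post [ 4.741e-01 -3.331e-01  1.020e-02  2.230e-02  4.600e+01] [ 0.47360056 -0.33364115  0.0220968 ]
[ 0.4968 -0.1022] -5.16657517536302 [np.float64(0.1469), np.float64(0.131), np.float64(0.1505), np.float64(0.1315)]
[ 0.5119 -0.3058] -11.645102099544047 [np.float64(0.148), np.float64(0.1307), np.float64(0.1481), np.float64(0.1301)]
```

```bash
python3 - <<'E'
from h import *
go([.5533,.1545,.12],np.radians(125.8))
E
```

```text
row [-3.100e-03 -6.222e-01  6.000e-04] [0.054  0.1604 0.3516] dist 0.39 deg 35.6 j6 -2.03
```

Request:
play_rows(
  rows=[
    [-0.003,-0.622,0,0.053,0.03,0.3515,-1],
    [-0.003,-0.622,0,0.053,0.06,0.3515,-1],
    [-0.003,-0.622,0,0.053,0.09,0.3515,-1],
    [-0.003,-0.622,0,0.053,0.12,0.3515,-1],
    [-0.003,-0.622,0,0.053,0.16,0.3515,-1],
    [-0.003,-0.622,0,0.053,0.16,0.3515,-1],
    [-0.003,-0.622,0,0.053,0.16,0.3515,-1],
    [-0.003,-0.622,0,0.053,0.16,0.3515,-1],
    [-0.003,-0.622,0,0.053,0.16,0.3515,-1],
    [-0.003,-0.622,0,0.053,0.16,0.3515,-1],
    [-0.003,-0.622,0,0.053,0.16,0.3515,-1],
    [-0.003,-0.622,0,0.053,0.16,0.3515,-1],
    [-0.003,-0.622,0,0.053,0.16,0.3515,-1],
  ],
)

```text
t: 3.75
tool_pos: [0.5529, 0.1526, 0.1209]
tcp_rot: [0.674, 0.218, -0.217, -0.672]
ft_force: [-0.7, 0.2, -0.8]
grip_width: 0.0852
```

```bash
python3 - <<'E'
from h import *
s=env.state(); print(s['tool_pos'],s['t'],s['joints'].round(2),np.degrees(np.abs(s['joint_velocities']).max()))
g=grab('wrist'); np.savez('w3.npz',**{k:g[k] for k in('image','depth','fx','fy','cx','cy','T')})
c=cloud(g); r=crankfit(c,(.553,.154),np.radians(-144)); print(r.x.round(4),np.degrees(r.x[2]),r.fun)
p=top_of(c,r.x[:2],.012,.005,.02); print('bar z',np.median(p[:,2]))
m=r.x[:2]; go([*m,.004],r.x[2]+np.pi/2)
E
```

```text
[0.55294559 0.15263399 0.12085721] 3.75 [ 0.19  0.34  1.84 -0.    0.96 -2.  ] 1.6381406748318426
[ 0.5538  0.1544 -2.523 ] -144.5552701600166 0.052827782255518096
bar z 0.01343236010489704
row [0.0023 0.0043 0.0016] [0.0015 0.1173 0.002 ] dist 0.117 deg -0.2 j6 -2.0
```

Request:
play_rows(
  rows=[
    [0,0,0,0,0.03,0,-1],
    [0,0,0,0,0.06,0,-1],
    [0,0,0,0,0.085,0,-1],
    [0,0,0,0,0.1,0,-1],
    [0,0,0,0,0.11,0,-1],
    [0,0,0,0,0.116,0,-1],
    [0,0,0,0,0.117,0,-1],
    [0,0,0,0,0.117,0,-1],
  ],
)

```text
t: 4.47
tool_pos: [0.5543, 0.1516, 0.0042]
tcp_rot: [0.674, 0.217, -0.215, -0.673]
ft_force: [0.1, 0.0, 0.9]
grip_width: 0.0853
```

```bash
python3 - <<'E'
from h import *
go([.5538,.1544,.004],np.radians(-144.4+90))
E
```

```text
row [0.0021 0.0001 0.0019] [0.0012 0.0002 0.0026] dist 0.003 deg -0.0 j6 -2.0
```

Request:
play_rows(
  rows=[
    [0.002,0,0.002,0.001,0,0.0025,-1],
    [0.002,0,0.002,0.001,0,0.0025,1],
    [0.002,0,0.002,0.001,0,0.0025,1],
    [0.002,0,0.002,0.001,0,0.0025,1],
    [0.002,0,0.002,0.001,0,0.0025,1],
    [0.002,0,0.002,0.001,0,0.0025,1],
    [0.002,0,0.002,0.001,0,0.0025,1],
    [0.002,0,0.002,0.001,0,0.0025,1],
    [0.002,0,0.002,0.001,0,0.0025,1],
    [0.002,0,0.002,0.001,0,0.0025,1],
    [0.002,0,0.002,0.001,0,0.0025,1],
    [0.002,0,0.002,0.001,0,0.0025,1],
  ],
  force=60,
)

```text
t: 5.47
tool_pos: [0.5533, 0.1545, 0.0038]
tcp_rot: [0.673, 0.216, -0.217, -0.673]
ft_force: [-1.2, -0.5, 5.3]
grip_width: 0.0221
```

Request:
play_rows(
  rows=[
    [0,0,0,0,-0.01,0,1],
    [0,0,0,0,-0.04,0,1],
    [0,0,0,0,-0.08,0,1],
    [0,0,0,0,-0.11,0,1],
    [0,0,0,0,-0.11,0,1],
    [0,0,0,0,-0.11,0,1],
  ],
)

```text
t: 5.97
tool_pos: [0.5544, 0.1549, 0.1155]
tcp_rot: [0.673, 0.217, -0.215, -0.673]
ft_force: [-0.5, -0.1, -2.5]
grip_width: 0.0218
```

```bash
python3 - <<'E'
from h import *
s=env.state(); print(s['tool_pos'],s['grip_width'],s['t'],s['ft_force'])
g=grab('wrist'); np.savez('w4.npz',**{k:g[k] for k in('image','depth','fx','fy','cx','cy','T')}); save(g,'w4.png')
c=cloud(g); A=R.from_quat(s['tcp_rot']).as_matrix(); q=(c.reshape(-1,3)-s['tool_pos'])@A
m=(np.abs(q[:,0])<.075)&(np.abs(q[:,2])<.026)&(np.abs(q[:,1])<.03); p=q[m]
for a in np.arange(-.07,.07,.01):
    k=p[(p[:,0]>a)&(p[:,0]<a+.01)]
    if len(k): print(a.round(3),len(k),'y',np.median(k[:,1]).round(4),np.percentile(k[:,1],[5,95]).round(4),'z',k[:,2].min().round(3),k[:,2].max().round(3))
print(p[:,0].min(),p[:,0].max())
E
```

```text
[0.55436207 0.15487798 0.11554074] 0.02183046402087021 5.9667 [-0.52061149 -0.13289663 -2.52545762]
-0.05 913 y -0.0095 [-0.0107 -0.0016] z -0.01 0.013
-0.04 1425 y -0.0101 [-0.0112 -0.0089] z -0.012 0.015
-0.03 1063 y -0.0098 [-0.0109 -0.0067] z -0.012 0.014
-0.02 2014 y -0.0098 [-0.0277 -0.0073] z -0.017 0.019
-0.01 1858 y -0.0102 [-0.028  -0.0087] z -0.024 0.026
0.0 1110 y -0.0098 [-0.0246 -0.0087] z -0.01 0.012
0.01 1176 y -0.0106 [-0.0137 -0.0088] z -0.011 0.013
0.02 929 y -0.0131 [-0.014  -0.0123] z -0.012 0.014
0.03 260 y -0.0129 [-0.0139 -0.0037] z -0.016 0.018
0.04 780 y -0.0062 [-0.0134  0.0006] z -0.016 0.018
0.05 287 y -0.0037 [-0.0082  0.0013] z -0.006 0.007
-0.047501950114324065 0.052215636159114294
```

View pics/w4.png

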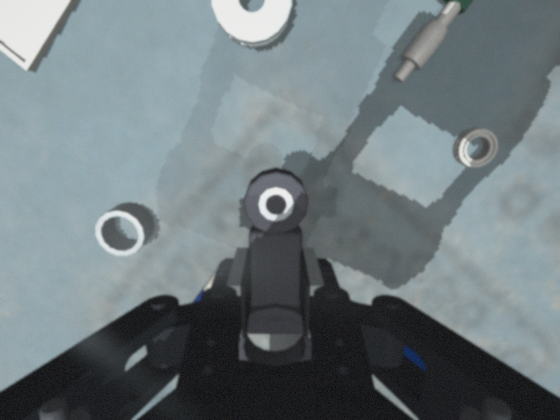

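```bash
python3 - <<'E'
from h import *
g=load('w4.npz'); s=env.state()
z=s['tool_pos'][2]+.0095
A=R.from_quat(s['tcp_rot']).as_matrix()
print((A.T@(ray(g,275.5,204,z)-s['tool_pos'])).round(4))
c=cloud(g); q=(c.reshape(-1,3)-s['tool_pos'])@A; m=(q[:,0]<-.025)&(q[:,0]>-.07)&(np.abs(q[:,2])<.02)&(np.abs(q[:,1]+.01)<.004)
print(circ(q[m][:,[0,2,1]]))
m=(q[:,0]<-.033)&(q[:,0]>-.07)&(np.abs(q[:,2])<.02)&(np.abs(q[:,1]+.01)<.004); print(circ(q[m][:,[0,2,1]]))
m=(q[:,0]<.065)&(q[:,0]>.012)&(np.abs(q[:,2])<.026)&(np.abs(q[:,1]+.0125)<.003); print(circ(q[m][:,[0,2,1]]), q[m].min(0),q[m].max(0))
th=np.radians(-12); 
for off in (0,.0015):
  mid=np.array([.5117,-.3055])+np.array([-.032*np.cos(th),-.032*np.sin(th)]); 
  # tool x points from small end to hub = -crank x ; crank yaw 78deg
  u=np.array([np.cos(np.radians(78)),np.sin(np.radians(78))]); t=mid+u*off; print(mid,t)
  go([*t,.12],np.radians(-12))
  # explicit long way
d=np.radians(-12)-np.arctan2(A[1,2],A[0,2]); print(np.degrees(d),np.degrees(np.arctan2(A[1,2],A[0,2])))
E
```

```text
[-0.0307 -0.0094  0.0007]
[-3.170e-02  6.000e-04  1.410e-02 -1.190e-02  2.642e+03]
[-3.380e-02  6.000e-04  1.380e-02 -1.180e-02  1.556e+03]
[ 3.130e-02  5.000e-04  2.210e-02 -1.410e-02  1.969e+03] [ 0.01202061 -0.01549979 -0.01685618] [ 0.05314838 -0.00950912  0.01737899]
[ 0.48039928 -0.29884683] [ 0.48039928 -0.29884683]
row [-0.0014 -0.7391 -0.0014] [-0.3227 -0.0063 -0.3264] dist 0.459 deg 42.3 j6 -2.0
[ 0.48039928 -0.29884683] [ 0.48071114 -0.2973796 ]
row [-0.0014 -0.7391 -0.0014] [-0.3216 -0.0063 -0.3254] dist 0.458 deg 42.3 j6 -2.0
-137.6517241125904 125.65172411259039
```

Request:
play_rows(
  rows=[
    [0,2.402,0,-0.322,-0.006,-0.326,1],
    [0,2.402,0,-0.322,-0.006,-0.326,1],
    [0,2.402,0,-0.322,-0.006,-0.326,1],
    [0,2.402,0,-0.322,-0.006,-0.326,1],
    [0,2.402,0,-0.322,-0.006,-0.326,1],
    [0,2.402,0,-0.322,-0.006,-0.326,1],
    [0,2.402,0,-0.322,-0.006,-0.326,1],
    [0,2.402,0,-0.322,-0.006,-0.326,1],
    [0,2.402,0,-0.322,-0.006,-0.326,1],
    [0,2.402,0,-0.322,-0.006,-0.326,1],
    [0,2.402,0,-0.322,-0.006,-0.326,1],
    [0,2.402,0,-0.322,-0.006,-0.326,1],
    [0,2.402,0,-0.322,-0.006,-0.326,1],
    [0,2.402,0,-0.322,-0.006,-0.326,1],
    [0,2.402,0,-0.322,-0.006,-0.326,1],
    [0,2.402,0,-0.322,-0.006,-0.326,1],
    [0,2.402,0,-0.322,-0.006,-0.326,1],
    [0,2.402,0,-0.322,-0.006,-0.326,1],
    [0,2.402,0,-0.322,-0.006,-0.326,1],
    [0,2.402,0,-0.322,-0.006,-0.326,1],
  ],
)

```text
t: 7.68
tool_pos: [0.479, -0.2964, 0.1163]
tcp_rot: [-0.445, 0.553, -0.548, 0.443]
ft_force: [0.8, 0.2, -2.9]
grip_width: 0.0217
```

```bash
python3 - <<'E'
from h import *
s=env.state(); print(s['tool_pos'],s['t'],s['joints'].round(2),R.from_quat(s['tcp_rot']).as_matrix().round(3).tolist())
go([.4804,-.2988,.05],np.radians(-12))
E
```

```text
[ 0.47897926 -0.29639406  0.11634477] 7.6833 [-0.63  0.33  1.86 -0.    0.96 -0.42] [[-0.212, -0.007, 0.977], [-0.977, 0.004, -0.212], [-0.002, -1.0, -0.008]]
row [ 0.0075 -0.0044 -0.0021] [0.0022 0.0663 0.0024] dist 0.066 deg 0.3 j6 -0.42
```

Request:
play_rows(
  rows=[
    [0.0075,-0.004,-0.002,0.002,0.03,0.0025,1],
    [0.0075,-0.004,-0.002,0.002,0.055,0.0025,1],
    [0.0075,-0.004,-0.002,0.002,0.066,0.0025,1],
    [0.0075,-0.004,-0.002,0.002,0.066,0.0025,1],
    [0.0075,-0.004,-0.002,0.002,0.066,0.0025,1],
  ],
)

```text
t: 8.1
tool_pos: [0.4815, -0.2993, 0.0515]
tcp_rot: [0.446, -0.548, 0.549, -0.446]
ft_force: [0.9, 0.8, -1.2]
grip_width: 0.022
```

```bash
python3 - <<'E'
from h import *
go([.4804,-.2988,.05],np.radians(-12))
g=grab('wrist'); save(g,'w5.png'); np.savez('w5.npz',**{k:g[k] for k in('image','depth','fx','fy','cx','cy','T')})
t=grab('top');  s=grab('scene')
a=cv2.resize(t['image'][190:285,370:460,::-1],None,fx=4,fy=4,interpolation=cv2.INTER_CUBIC)
b=cv2.resize(g['image'][...,::-1],None,fx=.75,fy=.75); 
H=max(a.shape[0],b.shape[0]); pad=lambda x:cv2.copyMakeBorder(x,0,H-x.shape[0],0,0,cv2.BORDER_CONSTANT)
cv2.imwrite('pics/m5.png',np.hstack([pad(a),pad(b)]))
E
```

```text
row [-0.0014  0.0044  0.0006] [-0.0002  0.0015 -0.0012] dist 0.002 deg -0.3 j6 -0.43
```

View pics/m5.png

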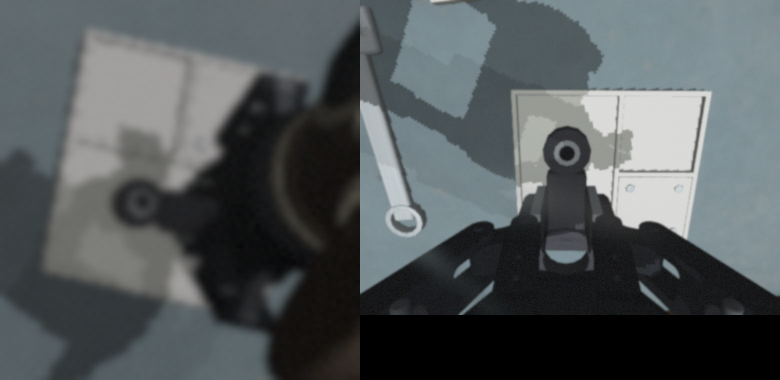

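```bash
python3 - <<'E'
from h import *
g=load('w5.npz'); s=env.state(); A=R.from_quat(s['tcp_rot']).as_matrix()
gr=cv2.cvtColor(g['image'],cv2.COLOR_RGB2GRAY)
pts=cv2.cornerSubPix(gr,np.array([[[204,121]],[[469,121]]],np.float32),(6,6),(-1,-1),(3,50,.01)).reshape(-1,2); print(pts)
P=np.array([ray(g,*q,.007)[:2] for q in pts]); v=P[1]-P[0]; yaw=np.arctan2(v[1],v[0]); print(P,np.linalg.norm(v),np.degrees(yaw))
n=np.array([-np.sin(yaw),np.cos(yaw)]); ux=np.array([np.cos(yaw),np.sin(yaw)]); c=P.mean(0)-n*.066; print('tray c',c,'crank mid target',c-.032*ux)
# small end hole of the crank
h=ray(g,(567-360)/.75,153/.75,s['tool_pos'][2]+.0092); print('small hole',h, 'expect',c-.032*ux+.035*n)
q=(cloud(g).reshape(-1,3)-s['tool_pos'])@A; m=(q[:,0]<-.033)&(q[:,0]>-.07)&(np.abs(q[:,2])<.02)&(np.abs(q[:,1]+.01)<.004); print(circ(q[m][:,[0,2,1]]))
E
```

```text
[[200.9962   119.655594]
 [468.47717  121.68249 ]]
[[ 0.45396238 -0.22551807]
 [ 0.59915721 -0.25698734]] 0.1485659934561348 -12.22904085995098
tray c [ 0.51257966 -0.30575508] crank mid target [ 0.48130578 -0.29897683]
small hole [ 0.48790065 -0.26530657  0.06397082] expect [ 0.48871949 -0.26477103]
[-3.600e-02 -4.100e-03  1.360e-02 -6.900e-03  1.743e+03]
```

Request:
play_rows(
  rows=[
    [0,0.002,0,-0.0005,0.01,0.0005,1],
    [0,0.002,0,-0.0005,0.02,0.0005,1],
    [0,0.002,0,-0.0005,0.026,0.0005,1],
    [0,0.002,0,-0.0005,0.03,0.0005,1],
    [0,0.002,0,-0.0005,0.033,0.0005,1],
    [0,0.002,0,-0.0005,0.036,0.0005,1],
  ],
)

```text
t: 8.75
tool_pos: [0.4838, -0.3002, 0.017]
tcp_rot: [0.445, -0.547, 0.551, -0.446]
ft_force: [-0.1, -0.4, -1.5]
grip_width: 0.0221
```

Request:
play_rows(
  rows=[
    [0,0,0,0,0.003,0,1],
    [0,0,0,0,0.006,0,1],
    [0,0,0,0,0.008,0,1],
    [0,0,0,0,0.01,0,1],
    [0,0,0,0,0.01,0,1],
  ],
)

```text
t: 9.17
tool_pos: [0.4838, -0.3002, 0.0072]
tcp_rot: [0.445, -0.547, 0.551, -0.446]
ft_force: [0.0, -1.0, -2.9]
grip_width: 0.0221
```

Request:
play_rows(
  rows=[
    [0,0,0,0,0.0005,0,1],
    [0,0,0,0,0.001,0,1],
    [0,0,0,0,0.001,0,0.1],
    [0,0,0,0,0.001,0,0.1],
    [0,0,0,0,0.001,0,0.1],
    [0,0,0,0,0.001,0,0.1],
    [0,0,0,0,-0.01,0,0.1],
    [0,0,0,0,-0.04,0,0.0],
    [0,0,0,0,-0.08,0,-0.3],
    [0,0,0,0,-0.11,0,-0.5],
    [0,0,0,0,-0.11,0,-1],
    [0,0,0,0,-0.11,0,-1],
  ],
)

```text
t: 10.17
tool_pos: [0.4856, -0.3015, 0.1213]
tcp_rot: [0.444, -0.544, 0.554, -0.447]
ft_force: [-0.3, -0.9, -0.4]
grip_width: 0.0848
```

```bash
python3 - <<'E'
from h import *
g=grab('wrist'); save(g,'w6.png',(150,60,450,360),2); c=cloud(g); np.savez('w6.npz',**{k:g[k] for k in('image','depth','fx','fy','cx','cy','T')})
r=crankfit(c,(.481,-.299),np.radians(78),.003); print(r.x,np.degrees(r.x[2]),r.fun)
p=top_of(c,r.x[:2],.011,.005,.03); print('bar z',np.median(p[:,2]))
d=.035*np.array([np.cos(r.x[2]),np.sin(r.x[2])]); 
for sgn in(1,-1):
  p=top_of(c,r.x[:2]+sgn*d,.02,.01,.04); print('end z',np.percentile(p[:,2],[10,50,90]).round(4))
s=env.state(); print(s['tool_pos'],s['joints'].round(2))
go([.4495,.063,.12],np.radians(10))
E
```

```text
[ 0.48239165 -0.30149081  1.35712692] 77.75764477971211 2.764896762877375
bar z 0.01643275388405961
end z [0.0155 0.0166 0.0175]
end z [0.0176 0.0201 0.0239]
[ 0.48400931 -0.30034767  0.11913037] [-0.63  0.33  1.86  0.    0.95 -0.42]
row [-0.0075 -0.3815  0.0053] [-0.3485 -0.0031 -0.1084] dist 0.365 deg 21.9 j6 -0.42
```

View pics/w6.png

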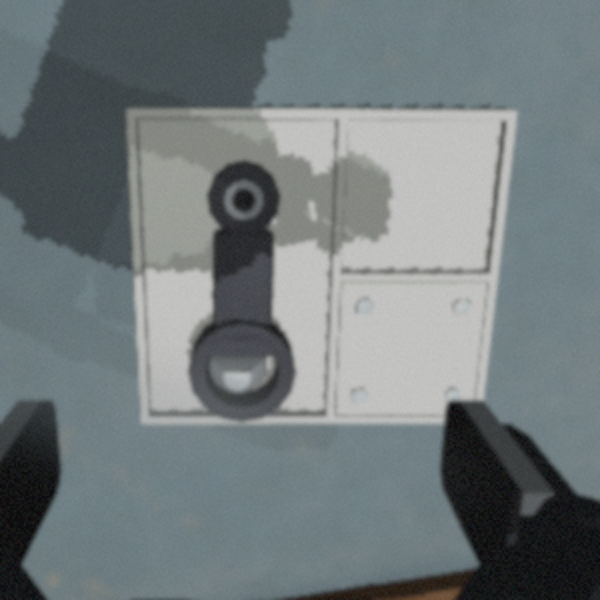

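Crank is seated: bar top measured 16.4 mm (15 mm expected, with the same +1.4 mm bias as on the bench), and the post shows through the bore at (240,370). Now the pulley.

```bash
python3 - <<'E'
from h import *
go([.4495,.063,.10],np.radians(-5.8))
E
```

```text
row [-0.0081 -0.1058  0.0042] [-0.3486  0.0169 -0.1086] dist 0.365 deg 6.1 j6 -0.42
```

Request:
play_rows(
  rows=[
    [-0.008,-0.106,0.004,-0.3486,0.017,-0.1086,-1],
    [-0.008,-0.106,0.004,-0.3486,0.017,-0.1086,-1],
    [-0.008,-0.106,0.004,-0.3486,0.017,-0.1086,-1],
    [-0.008,-0.106,0.004,-0.3486,0.017,-0.1086,-1],
    [-0.008,-0.106,0.004,-0.3486,0.017,-0.1086,-1],
    [-0.008,-0.106,0.004,-0.3486,0.017,-0.1086,-1],
    [-0.008,-0.106,0.004,-0.3486,0.017,-0.1086,-1],
    [-0.008,-0.106,0.004,-0.3486,0.017,-0.1086,-1],
    [-0.008,-0.106,0.004,-0.3486,0.017,-0.1086,-1],
    [-0.008,-0.106,0.004,-0.3486,0.017,-0.1086,-1],
    [-0.008,-0.106,0.004,-0.3486,0.017,-0.1086,-1],
    [-0.008,-0.106,0.004,-0.3486,0.017,-0.1086,-1],
    [-0.008,-0.106,0.004,-0.3486,0.017,-0.1086,-1],
  ],
)

```text
t: 11.3
tool_pos: [0.4485, 0.0625, 0.0984]
tcp_rot: [-0.475, 0.526, -0.524, 0.473]
ft_force: [-0.0, -0.2, -1.3]
grip_width: 0.0853
```

```bash
python3 - <<'E'
from h import *
s=env.state(); print(s['tool_pos'],s['joints'].round(2))
g=grab('wrist'); c=cloud(g); p=circ(top_of(c,(.4495,.063),.033,.02,.032)); print(p)
go([p[0],p[1],.008],np.radians(-5.8))
E
```

```text
[0.44849929 0.06248542 0.09837023] [0.04 0.17 2.12 0.   0.86 0.14]
[4.492e-01 6.350e-02 2.600e-02 2.500e-02 3.698e+03]
row [ 0.003  -0.0016 -0.0007] [-0.0012  0.0906  0.0006] dist 0.091 deg 0.1 j6 0.14
```

Request:
play_rows(
  rows=[
    [0.003,0,0,-0.001,0.04,0.0005,-1],
    [0.003,0,0,-0.001,0.075,0.0005,-1],
    [0.003,0,0,-0.001,0.09,0.0005,-1],
    [0.003,0,0,-0.001,0.0945,0.0005,-1],
    [0.003,0,0,-0.001,0.0945,0.0005,-1],
    [0.003,0,0,-0.001,0.0945,0.0005,1],
    [0.003,0,0,-0.001,0.0945,0.0005,1],
    [0.003,0,0,-0.001,0.0945,0.0005,1],
    [0.003,0,0,-0.001,0.0945,0.0005,1],
    [0.003,0,0,-0.001,0.0945,0.0005,1],
    [0.003,0,0,-0.001,0.0945,0.0005,1],
    [0.003,0,0,-0.001,0.0945,0.0005,1],
    [0.003,0,0,-0.001,0.08,0.0005,1],
    [0.003,0,0,-0.001,0.04,0.0005,1],
    [0.003,0,0,-0.001,0.02,0.0005,1],
    [0.003,0,0,-0.001,0.02,0.0005,1],
    [0.003,0,0,-0.001,0.02,0.0005,1],
  ],
)

```text
t: 12.77
tool_pos: [0.4514, 0.0646, 0.0811]
tcp_rot: [0.472, -0.523, 0.526, -0.476]
ft_force: [-0.0, 0.1, -1.5]
grip_width: 0.0486
```

```bash
python3 - <<'E'
from h import *
s=env.state(); print(s['tool_pos'],s['grip_width'],s['ft_force'])
go([.4625,-.123,.08],np.radians(-5.8))
E
```

```text
[0.45139754 0.06459338 0.081101  ] 0.04855215162348545 [-1.19542369e-03  7.36933639e-02 -1.48233554e+00]
row [-0.0063  0.0004 -0.0019] [0.1855 0.0009 0.0299] dist 0.188 deg -0.0 j6 0.15
```

Request:
play_rows(
  rows=[
    [0,0,0,0.1855,0,0.03,1],
    [0,0,0,0.1855,0,0.03,1],
    [0,0,0,0.1855,0,0.03,1],
    [0,0,0,0.1855,0,0.03,1],
    [0,0,0,0.1855,0,0.03,1],
    [0,0,0,0.1855,0,0.03,1],
    [0,0,0,0.1855,0.03,0.03,1],
    [0,0,0,0.1855,0.05,0.03,1],
    [0,0,0,0.1855,0.06,0.03,1],
    [0,0,0,0.1855,0.06,0.03,1],
    [0,0,0,0.1855,0.06,0.03,1],
  ],
)

```text
t: 13.68
tool_pos: [0.4595, -0.1221, 0.0178]
tcp_rot: [-0.474, 0.525, -0.523, 0.474]
ft_force: [0.3, -0.2, -0.4]
grip_width: 0.0483
```

Request:
play_rows(
  rows=[
    [0,0,0,0,0.004,0.002,1],
    [0,0,0,0,0.007,0.002,1],
    [0,0,0,0,0.0095,0.002,1],
    [0,0,0,0,0.0095,0.002,1],
    [0,0,0,0,0.0095,0.002,-0.6],
    [0,0,0,0,0.0095,0.002,-0.6],
    [0,0,0,0,0.0095,0.002,-0.6],
    [0,0,0,0,0.0095,0.002,-0.6],
    [0,0,0,0,0,0.002,-0.6],
    [0,0,0,0,-0.04,0.002,-1],
    [0,0,0,0,-0.08,0.002,-1],
    [0,0,0,0,-0.08,0.002,-1],
    [0,0,0,0,-0.08,0.002,-1],
  ],
)

```text
t: 14.77
tool_pos: [0.4655, -0.1245, 0.1024]
tcp_rot: [0.472, -0.522, 0.527, -0.476]
ft_force: [0.7, -0.1, -0.8]
grip_width: 0.0852
```

```bash
python3 - <<'E'
from h import *
s=env.state(); print(s['tool_pos'],s['joints'].round(2))
g=grab('wrist'); c=cloud(g); p=circ(top_of(c,(.4623,-.1231),.045,.02,.04)); print(p, 'want',.4623,-.1231)
go([.6390,.0705,.12],np.radians(-5.8))
go([.6390,.0705,.12],np.radians(90-5.8))
E
```

```text
[ 0.4655195  -0.12445156  0.10240503] [-0.35  0.2   2.07  0.    0.86 -0.25]
[ 4.618e-01 -1.241e-01  2.590e-02  2.800e-02  3.696e+03] want 0.4623 -0.1231
row [-0.004   0.0002 -0.0003] [-0.2109 -0.0189  0.1551] dist 0.262 deg -0.0 j6 -0.25
row [-0.0034 -1.5706  0.003 ] [-0.2109 -0.0189  0.1551] dist 0.262 deg 90.0 j6 -0.25
```

Request:
play_rows(
  rows=[
    [-0.004,0,0,-0.211,0,0.155,-1],
    [-0.004,0,0,-0.211,0,0.155,-1],
    [-0.004,0,0,-0.211,0,0.155,-1],
    [-0.004,0,0,-0.211,0,0.155,-1],
    [-0.004,0,0,-0.211,0,0.155,-1],
    [-0.004,0,0,-0.211,0,0.155,-1],
    [-0.004,0,0,-0.211,0,0.155,-1],
    [-0.004,0,0,-0.211,0,0.155,-1],
    [-0.004,0,0,-0.211,0,0.155,-1],
    [-0.004,0,0,-0.211,0,0.155,-1],
  ],
)

```text
t: 15.65
tool_pos: [0.6357, 0.07, 0.0974]
tcp_rot: [-0.476, 0.527, -0.523, 0.472]
ft_force: [-0.1, -0.8, 0.9]
grip_width: 0.0854
```

```bash
python3 - <<'E'
from h import *
s=env.state(); print(s['tool_pos'],s['joints'].round(2))
g=grab('wrist'); c=cloud(g); p=circ(top_of(c,(.639,.0705),.026,.02,.032)); print(p)
go([p[0],p[1],.007],np.radians(-5.8))
E
```

```text
[0.63572826 0.06995616 0.09740136] [0.04 0.49 1.68 0.   0.98 0.14]
[6.391e-01 7.130e-02 1.900e-02 2.470e-02 1.129e+03]
row [ 0.0068 -0.0009 -0.0001] [-0.002   0.0907  0.0037] dist 0.091 deg 0.0 j6 0.14
```

Request:
play_rows(
  rows=[
    [0.005,0,0,-0.0015,0.04,0.0025,-1],
    [0.005,0,0,-0.0015,0.075,0.0025,-1],
    [0.005,0,0,-0.0015,0.087,0.0025,-1],
    [0.005,0,0,-0.0015,0.0905,0.0025,-1],
    [0.005,0,0,-0.0015,0.0905,0.0025,-1],
    [0.005,0,0,-0.0015,0.0905,0.0025,1],
    [0.005,0,0,-0.0015,0.0905,0.0025,1],
    [0.005,0,0,-0.0015,0.0905,0.0025,1],
    [0.005,0,0,-0.0015,0.0905,0.0025,1],
    [0.005,0,0,-0.0015,0.0905,0.0025,1],
    [0.005,0,0,-0.0015,0.0905,0.0025,1],
    [0.005,0,0,-0.0015,0.0905,0.0025,1],
    [0.005,0,0,-0.0015,0.0905,0.0025,1],
    [0.005,0,0,-0.0015,0.08,0.0025,1],
    [0.005,0,0,-0.0015,0.04,0.0025,1],
    [0.005,0,0,-0.0015,0.02,0.0025,1],
    [0.005,0,0,-0.0015,0.02,0.0025,1],
    [0.005,0,0,-0.0015,0.02,0.0025,1],
  ],
)

```text
t: 17.2
tool_pos: [0.6424, 0.0724, 0.0819]
tcp_rot: [0.472, -0.523, 0.526, -0.476]
ft_force: [0.3, 0.6, -1.1]
grip_width: 0.036
```

```bash
python3 - <<'E'
from h import *
s=env.state(); print(s['tool_pos'],s['grip_width'],s['ft_force'])
go([.5396,-.0747,.08],np.radians(-5.8))
E
```

```text
[0.64244128 0.07237964 0.08191519] 0.03602004393567318 [ 0.26188699  0.57656287 -1.0981791 ]
row [-0.0067  0.0004 -0.0018] [ 0.1567  0.001  -0.0875] dist 0.179 deg -0.0 j6 0.14
```

Request:
play_rows(
  rows=[
    [0,0,0,0.1567,0,-0.0875,1],
    [0,0,0,0.1567,0,-0.0875,1],
    [0,0,0,0.1567,0,-0.0875,1],
    [0,0,0,0.1567,0,-0.0875,1],
    [0,0,0,0.1567,0,-0.0875,1],
    [0,0,0,0.1567,0,-0.0875,1],
    [0,0,0,0.1567,0.03,-0.0875,1],
    [0,0,0,0.1567,0.05,-0.0875,1],
    [0,0,0,0.1567,0.06,-0.0875,1],
    [0,0,0,0.1567,0.06,-0.0875,1],
    [0,0,0,0.1567,0.06,-0.0875,1],
    [0,0,0,0.1567,0.06,-0.0875,1],
  ],
)

```text
t: 18.2
tool_pos: [0.5391, -0.0744, 0.0194]
tcp_rot: [0.473, -0.524, 0.525, -0.475]
ft_force: [1.3, -0.3, -0.6]
grip_width: 0.0359
```

Request:
play_rows(
  rows=[
    [0,0,0,0,0.004,0,1],
    [0,0,0,0,0.007,0,1],
    [0,0,0,0,0.009,0,1],
    [0,0,0,0,0.009,0,1],
    [0,0,0,0,0.009,0,-0.3],
    [0,0,0,0,0.009,0,-0.3],
    [0,0,0,0,0.009,0,-0.3],
    [0,0,0,0,0.009,0,-0.3],
    [0,0,0,0,0,0,-0.3],
    [0,0,0,0,-0.04,0,-1],
    [0,0,0,0,-0.08,0,-1],
    [0,0,0,0,-0.08,0,-1],
    [0,0,0,0,-0.08,0,-1],
  ],
)

```text
t: 19.28
tool_pos: [0.5408, -0.0756, 0.1024]
tcp_rot: [0.472, -0.522, 0.527, -0.476]
ft_force: [-0.2, 0.1, -0.0]
grip_width: 0.0856
```

```bash
python3 - <<'E'
from h import *
s=env.state(); print(s['tool_pos'],s['joints'].round(2))
g=grab('wrist'); c=cloud(g); print(circ(top_of(c,(.5396,-.0747),.035,.02,.04)), 'want',.5396,-.0747)
print(circ(top_of(c,(.4623,-.1231),.04,.02,.04)))
go([.4295,.254,.10],np.radians(-5.8))
E
```

```text
[ 0.54075608 -0.07558514  0.10242632] [-0.22  0.31  1.92  0.    0.9  -0.12]
[ 5.385e-01 -7.600e-02  1.900e-02  2.760e-02  1.207e+03] want 0.5396 -0.0747
[ 4.622e-01 -1.239e-01  2.610e-02  2.790e-02  1.742e+03]
row [-0.0045  0.0002 -0.0008] [-3.164e-01 -2.000e-04 -1.417e-01] dist 0.347 deg -0.0 j6 -0.12
```

Request:
play_rows(
  rows=[
    [-0.004,0,0,-0.316,0,-0.1415,-1],
    [-0.004,0,0,-0.316,0,-0.1415,-1],
    [-0.004,0,0,-0.316,0,-0.1415,-1],
    [-0.004,0,0,-0.316,0,-0.1415,-1],
    [-0.004,0,0,-0.316,0,-0.1415,-1],
    [-0.004,0,0,-0.316,0,-0.1415,-1],
    [-0.004,0,0,-0.316,0,-0.1415,-1],
    [-0.004,0,0,-0.316,0,-0.1415,-1],
    [-0.004,0,0,-0.316,0,-0.1415,-1],
    [-0.004,0,0,-0.316,0,-0.1415,-1],
    [-0.004,0,0,-0.316,0,-0.1415,-1],
    [-0.004,0,0,-0.316,0,-0.1415,-1],
  ],
)

```text
t: 20.33
tool_pos: [0.4279, 0.2526, 0.0977]
tcp_rot: [-0.475, 0.526, -0.524, 0.473]
ft_force: [0.0, 1.2, 0.2]
grip_width: 0.0857
```

```bash
python3 - <<'E'
from h import *
s=env.state(); print(s['tool_pos'],s['joints'].round(2))
g=grab('wrist'); c=cloud(g); p=circ(top_of(c,(.4295,.254),.02,.007,.016)); print(p)
go([p[0],p[1],.003],np.radians(-5.8))
E
```

```text
[0.4279381  0.25264163 0.09768939] [0.44 0.25 2.02 0.   0.88 0.54]
[4.295e-01 2.550e-01 1.480e-02 1.030e-02 8.160e+02]
row [ 0.0038 -0.0009  0.0005] [-0.0028  0.0949  0.0012] dist 0.095 deg 0.0 j6 0.54
```

Descend first and check the height before closing.

Request:
play_rows(
  rows=[
    [0.003,0,0,-0.002,0.04,0.001,-1],
    [0.003,0,0,-0.002,0.075,0.001,-1],
    [0.003,0,0,-0.002,0.088,0.001,-0.3],
    [0.003,0,0,-0.002,0.0945,0.001,-0.3],
    [0.003,0,0,-0.002,0.0945,0.001,1],
    [0.003,0,0,-0.002,0.0945,0.001,1],
    [0.003,0,0,-0.002,0.0945,0.001,1],
    [0.003,0,0,-0.002,0.0945,0.001,1],
    [0.003,0,0,-0.002,0.0945,0.001,1],
    [0.003,0,0,-0.002,0.0945,0.001,1],
    [0.003,0,0,-0.002,0.0945,0.001,1],
    [0.003,0,0,-0.002,0.0945,0.001,1],
  ],
  force=40,
)

```text
t: 21.38
tool_pos: [0.4314, 0.2563, 0.0058]
tcp_rot: [0.473, -0.524, 0.525, -0.476]
ft_force: [0.2, -1.4, 6.4]
grip_width: 0.0249
```

Request:
play_rows(
  rows=[
    [0,0,0,0,-0.01,0,1],
    [0,0,0,0,-0.04,0,1],
    [0,0,0,0,-0.08,0,1],
    [0,0,0,0,-0.08,0,1],
    [0,0,0,0,-0.08,0,1],
  ],
)

```text
t: 21.8
tool_pos: [0.432, 0.2571, 0.0876]
tcp_rot: [0.471, -0.524, 0.525, -0.477]
ft_force: [0.3, -0.6, -0.6]
grip_width: 0.0245
```

```bash
python3 - <<'E'
from h import *
s=env.state(); print(s['tool_pos'],s['grip_width'],s['ft_force'])
g=grab('wrist'); save(g,'w7.png',(160,130,400,330),2.5); c=cloud(g); A=R.from_quat(s['tcp_rot']).as_matrix(); q=(c.reshape(-1,3)-s['tool_pos'])@A
m=(np.hypot(q[:,0],q[:,2])<.02)&(np.abs(q[:,1])<.018)&(np.abs(q[:,2])<.012); p=q[m]; print(len(p),np.percentile(p[:,1],[5,25,50,75,95]).round(4),p.min(0),p.max(0))
go([.5332,-.1383,.09],np.radians(-5.8))
E
```

```text
[0.43202381 0.257088   0.08764469] 0.024542360621287528 [ 0.25529819 -0.59478357 -0.58173928]
2251 [-0.0077 -0.0048 -0.0041 -0.0027  0.0027] [-0.01400313 -0.01795398 -0.01199659] [0.01557585 0.00504628 0.01199496]
row [-0.0029  0.0004 -0.0026] [ 0.3821 -0.0048  0.1421] dist 0.408 deg -0.0 j6 0.55
```

View pics/w7.png

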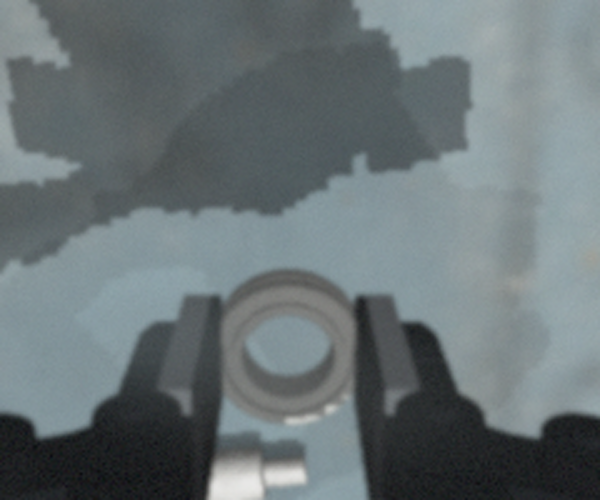

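The bearing is held level at the fingertips, seen at (288,345). Its top is 4 mm above the TCP, so I'll release it at TCP z of about 9.5 mm.

Request:
play_rows(
  rows=[
    [0,0,0,0.382,-0.01,0.142,1],
    [0,0,0,0.382,-0.01,0.142,1],
    [0,0,0,0.382,-0.01,0.142,1],
    [0,0,0,0.382,-0.01,0.142,1],
    [0,0,0,0.382,-0.01,0.142,1],
    [0,0,0,0.382,-0.01,0.142,1],
    [0,0,0,0.382,-0.01,0.142,1],
    [0,0,0,0.382,-0.01,0.142,1],
    [0,0,0,0.382,-0.01,0.142,1],
    [0,0,0,0.382,-0.01,0.142,1],
    [0,0,0,0.382,0.0,0.142,1],
    [0,0,0,0.382,0.03,0.142,1],
    [0,0,0,0.382,0.055,0.142,1],
    [0,0,0,0.382,0.067,0.142,1],
    [0,0,0,0.382,0.067,0.142,1],
    [0,0,0,0.382,0.067,0.142,1],
  ],
)

```text
t: 23.18
tool_pos: [0.531, -0.1376, 0.0156]
tcp_rot: [-0.474, 0.526, -0.523, 0.474]
ft_force: [-0.3, -1.3, -0.5]
grip_width: 0.0248
```

Request:
play_rows(
  rows=[
    [0,0,0,0,0.002,0.001,1],
    [0,0,0,0,0.004,0.001,1],
    [0,0,0,0,0.006,0.001,1],
    [0,0,0,0,0.006,0.001,1],
    [0,0,0,0,0.006,0.001,0.1],
    [0,0,0,0,0.006,0.001,0.1],
    [0,0,0,0,0.006,0.001,0.1],
    [0,0,0,0,0.006,0.001,0.1],
    [0,0,0,0,0,0.001,0.1],
    [0,0,0,0,-0.03,0.001,-0.3],
    [0,0,0,0,-0.07,0.001,-1],
    [0,0,0,0,-0.11,0.001,-1],
    [0,0,0,0,-0.11,0.001,-1],
    [0,0,0,0,-0.11,0.001,-1],
  ],
)

```text
t: 24.35
tool_pos: [0.5364, -0.1398, 0.1311]
tcp_rot: [0.472, -0.522, 0.527, -0.476]
ft_force: [-0.8, 0.8, -1.0]
grip_width: 0.0854
```

```bash
python3 - <<'E'
from h import *
s=env.state(); print(s['tool_pos'],s['joints'].round(2))
g=grab('wrist'); c=cloud(g); print(circ(top_of(c,(.5332,-.1383),.022,.0095,.03)), 'want',.5332,-.1383)
print(circ(top_of(c,(.5396,-.0747),.025,.02,.04)))
go([.653,.237,.17],np.radians(-5.8))
E
```

```text
[ 0.53642128 -0.13983034  0.13114198] [-0.33  0.29  1.89  0.    0.96 -0.23]
[ 5.325e-01 -1.394e-01  1.470e-02  1.320e-02  6.550e+02] want 0.5332 -0.1383
[ 5.386e-01 -7.630e-02  1.900e-02  2.780e-02  1.026e+03]
row [-0.0038  0.0002 -0.0004] [-0.3862 -0.0408  0.0803] dist 0.397 deg -0.0 j6 -0.23
```

```bash
python3 - <<'E'
from h import *
for f in('top0.npz','w1.npz'):
    c=cloud(load(f)); p=c.reshape(-1,3); 
    m=(p[:,2]>.02)&(np.abs(p[:,1]-.237)<.07)&(p[:,0]>.59)&(p[:,0]<.8)&(np.hypot(p[:,0]-.6525,p[:,1]-.237)>.03); q=p[m]; print(len(q),q[:,0].min(),np.percentile(q[:,0],[1,5]),q[:,2].max(), q[q[:,0]<.71][:,2].max() if (q[:,0]<.71).any() else '')
go([.652,.237,.17],np.radians(85))
E
```

```text
390 0.7375376611136959 [0.73846808 0.74048948] 0.06721744987635203 
1094 0.7362458153284395 [0.73744462 0.73928569] 0.06664420485041683 
row [-0.0027  1.557  -0.0033] [-0.3861 -0.0408  0.0793] dist 0.396 deg -89.2 j6 -0.23
```

Request:
play_rows(
  rows=[
    [0,-1.585,0,-0.386,-0.041,0.079,-1],
    [0,-1.585,0,-0.386,-0.041,0.079,-1],
    [0,-1.585,0,-0.386,-0.041,0.079,-1],
    [0,-1.585,0,-0.386,-0.041,0.079,-1],
    [0,-1.585,0,-0.386,-0.041,0.079,-1],
    [0,-1.585,0,-0.386,-0.041,0.079,-1],
    [0,-1.585,0,-0.386,-0.041,0.079,-1],
    [0,-1.585,0,-0.386,-0.041,0.079,-1],
    [0,-1.585,0,-0.386,-0.041,0.079,-1],
    [0,-1.585,0,-0.386,-0.041,0.079,-1],
    [0,-1.585,0,-0.386,-0.041,0.079,-1],
    [0,-1.585,0,-0.386,-0.041,0.079,-1],
    [0,-1.585,0,-0.386,-0.041,0.079,-1],
    [0,-1.585,0,-0.386,-0.041,0.079,-1],
    [0,-1.585,0,-0.386,-0.041,0.079,-1],
    [0,-1.585,0,-0.386,-0.041,0.079,-1],
  ],
)

```text
t: 25.73
tool_pos: [0.65, 0.2368, 0.167]
tcp_rot: [-0.706, 0.032, -0.031, 0.706]
ft_force: [-0.8, -0.3, -0.8]
grip_width: 0.0856
```

```bash
python3 - <<'E'
from h import *
s=env.state(); print(s['tool_pos'],s['joints'].round(2))
g=grab('wrist'); c=cloud(g); p=circ(top_of(c,(.6525,.237),.022,.062,.08)); print(p)
go([p[0],p[1],.03],np.radians(85))
E
```

```text
[0.65001384 0.23678338 0.16696514] [ 0.29  0.49  1.51  0.    1.14 -1.2 ]
[6.523e-01 2.371e-01 1.390e-02 7.070e-02 7.150e+02]
row [-0.0004 -0.0014 -0.0009] [0.0021 0.1374 0.0004] dist 0.137 deg 0.1 j6 -1.2
```

Request:
play_rows(
  rows=[
    [0,0,0,0.002,0.03,0.0005,-1],
    [0,0,0,0.002,0.065,0.0005,-1],
    [0,0,0,0.002,0.1,0.0005,-1],
    [0,0,0,0.002,0.125,0.0005,-1],
    [0,0,0,0.002,0.137,0.0005,-1],
    [0,0,0,0.002,0.137,0.0005,-1],
    [0,0,0,0.002,0.137,0.0005,1],
    [0,0,0,0.002,0.137,0.0005,1],
    [0,0,0,0.002,0.137,0.0005,1],
    [0,0,0,0.002,0.137,0.0005,1],
    [0,0,0,0.002,0.137,0.0005,1],
    [0,0,0,0.002,0.137,0.0005,1],
    [0,0,0,0.002,0.137,0.0005,1],
    [0,0,0,0.002,0.137,0.0005,1],
    [0,0,0,0.002,0.12,0.0005,1],
    [0,0,0,0.002,0.08,0.0005,1],
    [0,0,0,0.002,0.04,0.0005,1],
    [0,0,0,0.002,0.03,0.0005,1],
    [0,0,0,0.002,0.03,0.0005,1],
  ],
  force=60,
)

```text
t: 27.37
tool_pos: [0.6568, 0.2387, 0.1444]
tcp_rot: [-0.705, 0.027, -0.035, 0.708]
ft_force: [0.7, -0.4, -1.2]
grip_width: 0.0268
```

```bash
python3 - <<'E'
from h import *
s=env.state(); print(s['tool_pos'],s['grip_width'],s['ft_force'])
go([.5578,-.2826,.135],np.radians(85))
E
```

```text
[0.65675888 0.23870841 0.14441909] 0.026756139512228095 [ 0.69818124 -0.44759323 -1.198861  ]
row [-0.005   0.0005  0.0108] [-0.0535  0.0062 -0.528 ] dist 0.531 deg -0.0 j6 -1.2
```

Request:
play_rows(
  rows=[
    [0,0,0,-0.0535,0,-0.528,1],
    [0,0,0,-0.0535,0,-0.528,1],
    [0,0,0,-0.0535,0,-0.528,1],
    [0,0,0,-0.0535,0,-0.528,1],
    [0,0,0,-0.0535,0,-0.528,1],
    [0,0,0,-0.0535,0,-0.528,1],
    [0,0,0,-0.0535,0,-0.528,1],
    [0,0,0,-0.0535,0,-0.528,1],
    [0,0,0,-0.0535,0,-0.528,1],
    [0,0,0,-0.0535,0,-0.528,1],
    [0,0,0,-0.0535,0,-0.528,1],
    [0,0,0,-0.0535,0,-0.528,1],
    [0,0,0,-0.0535,0,-0.528,1],
    [0,0,0,-0.0535,0.02,-0.528,1],
    [0,0,0,-0.0535,0.055,-0.528,1],
    [0,0,0,-0.0535,0.085,-0.528,1],
    [0,0,0,-0.0535,0.09,-0.528,1],
    [0,0,0,-0.0535,0.09,-0.528,1],
    [0,0,0,-0.0535,0.09,-0.528,1],
  ],
)

```text
t: 28.95
tool_pos: [0.5534, -0.2832, 0.0471]
tcp_rot: [-0.706, 0.031, -0.03, 0.707]
ft_force: [1.3, 0.3, -0.6]
grip_width: 0.027
```

```bash
python3 - <<'E'
from h import *
s=env.state(); print(s['tool_pos'],s['t'],s['ft_force'],R.from_quat(s['tcp_rot']).as_matrix()[:,1].round(4)); go([.5578,-.2826,.033],np.radians(85))
E
```

```text
[ 0.55344075 -0.28315054  0.04711774] 28.95 [ 1.25567263  0.34224558 -0.58945811] [-8.0e-04  2.1e-03 -1.0e+00]
row [-0.002   0.0007 -0.0009] [0.0043 0.0141 0.0009] dist 0.015 deg -0.0 j6 -2.03
```

Request:
play_rows(
  rows=[
    [0,0,0,0.004,0.004,0.001,1],
    [0,0,0,0.004,0.007,0.001,1],
    [0,0,0,0.004,0.009,0.001,1],
    [0,0,0,0.004,0.011,0.001,1],
    [0,0,0,0.004,0.011,0.001,1],
  ],
)

```text
t: 29.37
tool_pos: [0.5582, -0.283, 0.0373]
tcp_rot: [-0.706, 0.03, -0.031, 0.707]
ft_force: [0.2, -0.3, -1.6]
grip_width: 0.027
```

Request:
play_rows(
  rows=[
    [0,0,0,0,0.001,0,1],
    [0,0,0,0,0.002,0,1],
    [0,0,0,0,0.002,0,1],
  ],
)

```text
t: 29.62
tool_pos: [0.5585, -0.2832, 0.0369]
tcp_rot: [-0.706, 0.03, -0.031, 0.707]
ft_force: [-2.7, 2.4, 6.4]
grip_width: 0.0268
```

Request:
play_rows(
  rows=[
    [0,0,0,0,0.001,0,1],
    [0,0,0,0,0.0015,0,1],
    [0,0,0,0,0.0015,0,1],
  ],
)

```text
t: 29.87
tool_pos: [0.5586, -0.2833, 0.0369]
tcp_rot: [-0.706, 0.03, -0.031, 0.707]
ft_force: [-4.9, 3.0, 14.1]
grip_width: 0.027
```

Contact with the floor (14 N). I'll ease off slightly, release, and rise.

Request:
play_rows(
  rows=[
    [0,0,0,0,-0.002,0,1],
    [0,0,0,0,-0.003,0,1],
    [0,0,0,0,-0.003,0,-0.1],
    [0,0,0,0,-0.003,0,-0.1],
    [0,0,0,0,-0.003,0,-0.1],
    [0,0,0,0,-0.003,0,-0.2],
    [0,0,0,0,-0.003,0,-0.2],
    [0,0,0,0,-0.02,0,-0.2],
    [0,0,0,0,-0.05,0,-0.3],
    [0,0,0,0,-0.09,0,-0.5],
    [0,0,0,0,-0.13,0,-1],
    [0,0,0,0,-0.17,0,-1],
    [0,0,0,0,-0.2,0,-1],
    [0,0,0,0,-0.2,0.05,-1],
    [0,0,0,0,-0.2,0.08,-1],
    [0,0,0,0,-0.2,0.08,-1],
    [0,0,0,0,-0.2,0.08,-1],
  ],
)

```text
t: 31.28
tool_pos: [0.5649, -0.2018, 0.2337]
tcp_rot: [-0.706, 0.029, -0.03, 0.707]
ft_force: [0.8, -0.6, 0.6]
grip_width: 0.0854
```

```bash
python3 - <<'E'
from h import *
s=env.state(); print(s['tool_pos'],s['t'],s['grip_width'])
g=grab('wrist'); save(g,'w8.png'); c=cloud(g); np.savez('w8.npz',**{k:g[k] for k in('image','depth','fx','fy','cx','cy','T')})
def loc(P,cx,cy,yaw):
    a=np.radians(yaw);d=np.array(P[:2])-[cx,cy];return (np.array([[np.cos(a),np.sin(a)],[-np.sin(a),np.cos(a)]])@d).round(4)
cr=(.512,-.3056,-12.1); pu=(.4966,-.1025,-5.8)
p=top_of(c,(.5578,-.2826),.03,.06,.09); k=circ(p); print('tall',k,loc(k,*cr),'z5-95',np.percentile(p[:,2],[5,95]))
for n,xy,r,a,b in(('short',(.5386,-.0760),.026,.02,.04),('pulley',(.462,-.124),.035,.02,.04),('bearing',(.5325,-.1393),.022,.0095,.03)):
    k=circ(top_of(c,xy,r,a,b)); print(n,k,loc(k,*pu))
r=crankfit(c,(.481,-.299),np.radians(78),.003); print('crank',r.x,np.degrees(r.x[2]),loc(r.x,*cr),r.fun)
E
```

```text
[ 0.56487119 -0.20180213  0.23368826] 31.2833 0.08537836049016062
tall [ 5.564e-01 -2.832e-01  1.410e-02  7.330e-02  5.680e+02] [0.0387 0.0312] z5-95 [0.06212577 0.07485106]
short [ 5.384e-01 -7.740e-02  1.920e-02  2.760e-02  5.890e+02] [0.039  0.0292]
pulley [ 4.619e-01 -1.248e-01  2.610e-02  2.810e-02  2.080e+03] [-0.0323 -0.0257]
bearing [ 5.326e-01 -1.405e-01  1.470e-02  1.330e-02  3.830e+02] [ 0.0397 -0.0342]
crank [ 0.48201621 -0.30212004  1.35741589] 77.77420141120508 [-0.03   -0.0029] 3.4936355352089605
```

View pics/w8.png

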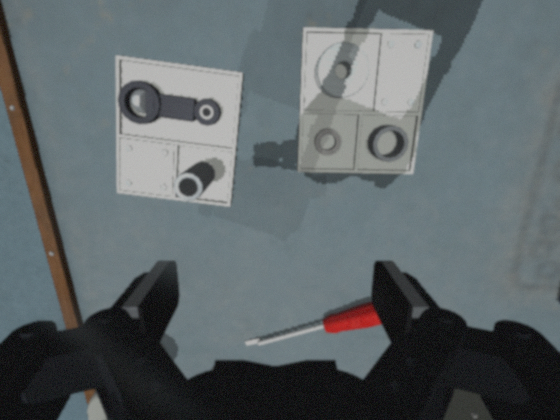

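Final view: crank on its post (140,103), tall sleeve upright in its pocket (188,186), pulley (342,70), bearing (327,142), short sleeve (388,142). All are within tolerance and the gripper is clear.

```bash
python3 -c "
from bench import env
print(env.job_done())"
```

```text
the job is handed in; nothing more can be done
None
```

All five parts are in their trays and released. I handed the job in at about 31 s of the 112 s allowed; no verdict is reported.

The last check was a wrist view with the gripper open and clear at z 0.23 m. Positions are in each tray's frame:

| Part | Measured (x, y) mm | Target (x, y) mm | Top height, measured / expected mm |
|---|---|---|---|
| Crank | -30, -3 | -32, 0 | bar 16.4 / 15 (just after release) |
| Tall sleeve | 39, 31 | 40, 32 | 73 / 73 |
| Pulley | -32, -26 | -32, -24 | 28 / 27 |
| Short sleeve | 39, 29 | 40, 32 | 27.6 / 27 |
| Bearing | 40, -34 | 40, -32 | 13.3 / 13 |

- **Crank:** it lies at 77.8°, within half a degree of the tray direction. The post shows through the bore. Its depth reading ran about 1.4 mm high on the bench as well as in the tray. The last shape fit was looser than the one on the bench, because the post fills part of the bore.
- **Forces:** the highest wrist force I read at the end of a move was 14 N, when the tall sleeve touched the floor.
- **Disagreements:** the top and wrist cameras differed by about 2 mm in x. The measured tool position lagged its commanded target by 1–3 mm in the plane, and by about 7 mm in height at the tall sleeve. I therefore lowered the tall sleeve by contact force.
- **Grip width:** it read 1–4 mm under the part sizes, though every grasp held.

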